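# Draw the bench lamp's arm out to its next hole

## Robot

A 6-joint arm with a two-finger parallel gripper is mounted at the origin on the work surface. World frame = base frame: x ahead of the robot, y to its left, z up, the work surface at z = 0. Lengths are in m, angles in degrees, forces in N, time in s.
With the tool pointing down it reaches from about 0.25 to 0.725 m from the base axis. Payload 9.7 kg.
Tool frame: the origin (TCP) lies between the finger pads; the fingertips stand 22 mm ahead of it and the grasp point (between the pads) lies 3 mm ahead of it; z points along the fingers, y is the line along which they close (so a half turn about z gives the same grasp; the last joint's range is limited). The gripper opens to 85 mm and grips with 20 to 120 N. Pads are 22 mm wide; open, the fingers measure 114 mm over their backs; the gripper's body (76 mm by 85 mm) begins 54 mm behind the grasp point. The pads swing forward as they close: fully open they stand 13 mm farther back than shut.
Start: joints at [-73.568, 4.979, 10.078, 95.1, 0, 90], TCP at [0.156, -0.528, 0.253] pointing down, gripper open.
Joint ranges: [-179.16, 179.16], [-48.56, 103.87], [-65.8, 70.77], [-126.05, 130.52], [-82.76, 87.17], [-180, 180]. Speed limits (degrees/s): [127.2, 127.2, 147.25, 180, 180, 180].

## Interface

Orientations are given as [roll, pitch, yaw] about the fixed x, y, z axes, in that order (R = Rz(yaw) Ry(pitch) Rx(roll)).
In Python, from workcell import bot, viewer, finder gives the robot as it stands.
- The arm moves only by the tool move_arm, never from a script. Its arguments are lists of equal length, an entry for each row: "offset": the shift along the tool's x, y, z in cm, a list of three; "twist": the turn, a rotation vector about the tool's x, y, z in rad, a list of three; "grip": the opening, from 0 (shut) to 1 (fully open). In form: {"offset": [[x, y, z], ...], "twist": [[ax, ay, az], ...], "grip": [grip, ...]}. A call has 1 to 5 rows; each row shifts and turns the commanded pose from where the row before left it, along the tool's axes as they then stand; what a row does not reach is not made up. A row lasts 1/10 s, in which the tool goes at most 50 mm and 8.59 degrees, less where a joint would pass 70% of its speed; a pose out of reach is approached as far as the arm can. A call is refused whole if a number of a shift passes 5 or a number of a turn 0.15, either way. A call with a gripper value outside its range is refused whole. The fingers move at their own pace and stop on an object; "force" is the grip in N (left out, the last holds). Time passes only in rows, so rows that do not move let the fingers close. It gives the time, the measured TCP pose, the force, the opening and the grip force at its end, in the units of the state.
- bot.get_obs(): the state, without advancing time (a new reading comes with each control period).
- viewer.camera(name): name is "side" or "top" or "wrist"; returns a dict with "color" (384x512x3 uint8, red, green, blue), "depth" (384x512 float32, m along the optical axis (not along the pixel's ray), 0 where there is no reading), "vfov" (degrees; the focal length in pixels is half the picture's height over the tangent of half this angle, whatever the lens; pixels are square), "cx", "cy" (the principal point, pixels), "position" and "attitude" of the camera in the world; the wrist camera has in their place "tool_from_camera" (4x4, takes a point from camera to tool coordinates, whose origin is the TCP and whose axes are the flange's). Camera axes: x right, y down, z forward; pixel columns grow to the right and rows downward; lengths in m; the calibration is good to about 2 mm. A picture is of the moment at which its call begins: read the wrist's pose just before it.
- bot.job_done(): hands the job in; it is judged then, once.
Trained networks look in a picture, given as the dict that the camera call returned (one of the last four; its "shot" number tells which), for a name from the list of things; names that differ only in an ending like _2 or _b are one class to them, and where a whole thing is asked for, a point or a joint stands for the part that bears it (a point fixed in the world has none). Each returns a list of dicts, best first, with "p" (0 to 1); they miss things now and then, are a little off and sometimes report something else, mostly with a low value. They report only what shows in the picture. A call takes as long as a camera call.
- finder.boxes_of(picture, thing): "position" ([column, row] in pixels, amid what is visible of it).
- finder.pinpoint(picture, thing): "position" ([column, row] in pixels: a listed point, or the origin of a listed thing).
The state is a dict: "time": time; "q": joint angles; "qd": joint speeds; "joint_efforts": joint torques, N m; "ee_pos": TCP position; "tcp_rot": TCP orientation; "wrist_force": force on the tool from outside, world axes, zero at the start; "torque": the same for the moment, N m; "opening": finger opening in m; "grasp_force": force on a finger pad.
Only numpy, scipy, OpenCV 4.12 (cv2) and the standard library are available. Lean on these libraries where they do the work, as an engineer would, in place of code of your own. Each camera call takes 0.05 s, during which the arm holds its last target. There are 200 camera calls.

## Task

The sample dish needs light: push in the red spring button on the lamp's telescopic arm and draw the arm's outer tube, lamp and all, out away from its stand until the button pops up in the next hole, and leave it caught there. Do it with gentle finger pressure, never forcing the arm, and leave the dish, the tube rack and the beaker where they stand.

Things in the scene. Friction and masses are not known exactly. Their poses are not given: they have to be found in the camera images.
- stand: Heavy fixed lamp stand. Origin: on the bench (height 0) straight below the button. Its x axis is level and is the way the outer tube draws out, away from the foot; z up. White foot 130 x 150 mm, 20 high, centred at x = -185 mm; the post's black clamp, 138 mm high, ends at x = -162 mm and holds a level dark steel inner bar. Bar and button never move along x.
- button_top (a point): Crown of the red button: a 10 mm ball on a spring in the fixed inner bar that pokes up through a hole in the outer tube's top face. At rest the crown is 134 mm above the bench, 4.2 mm above the tube's top face. It pushes straight down: 1.6 N at rest, 0.35 N more per mm.
- button (a joint): Depth the button is pushed in, m: 0 = up (tube locked), 0.0042 = crown level with the tube's top face (as deep as a flat fingertip can push it), 0.0058 = under the wall. Once level, moving the tube wedges the round crown under the wall (some 8 to 15 N along the tube); from there it rides inside by itself, unpressed, and springs up and locks when a hole comes over it.
- tube (a joint): How far the outer tube is drawn out, m: 0 = now (first hole, 1 mm play), grows along the stand's +x, limit 0.110. The next hole comes over the button at 0.048 to 0.086, different from lamp to lamp: go by the click and the hard stop felt there. Beyond it there is no other hole. About 3.5 N of sliding friction; it cannot turn or lift.
- thumb_stop (a point): Blue rib across the outer tube's top face, moving with it: 14 mm high, 26 mm across the arm, 5 mm thick. The point is mid upper edge of its face towards the button; that face is upright, 15 mm outward of the middle of the tube's first hole, and a fingertip resting on the tube can push it outward.
- lamp_top (a point): Top centre of the round white lamp head (84 mm across, 138 mm above the bench) fixed to the outer tube's end, 125 mm outward of its first hole. The outer tube: aluminium, 26 mm wide, 22 mm high, top face level at 130 mm above the bench, reaching from 130 mm inward to 70 mm outward of its first hole; wall 1.6 mm; holes 12 x 12 mm in the top face.
- dish: Flat round sample dish, 90 mm across, 14 mm high, loose on the bench below the place where the lamp will come to. Origin: centre of its underside.
- rack: White test-tube rack with capped tubes, loose, 90 x 200 mm (x, y), 92 mm high, beside the arm. Origin: centre of its underside.
- beaker: Clear glass beaker with swabs, loose, 70 mm across, 130 mm high with the swabs, beside the arm. Origin: centre of its underside.

How it is judged:
By the outcome, as a careful person would: the job done as asked, in the order asked, and still so for the second after the job is handed in, with the robot touching nothing.
It also fails if it takes over 42 s, if anything falls off the work surface, if the arm or the gripper's body presses on something with over 40 N, if the wrist force passes 120 N, or if a joint passes its speed limit or range.

## Working session

There is one attempt and no reset: what is moved stays moved. The work goes in short steps, Python scripts to look and compute and a tool call to move; the robot and the scene stay as the last step left them, time stands still between calls to the robot, and variables do not carry over. Pictures are saved under pics/ and viewed, at most 10 in all, crops included, and the job is handed in when it is done.

Besides the shell and the picture viewer there is one more tool, called after "Request:" as a command line: name --argument value ..., lists and objects as JSON in quotes. move_arm: Moves the arm, as the interface text tells. Its arguments: {"type":"object","properties":{"offset":{"type":"array","items":{"type":"array","items":{"type":"number"}}},"twist":{"type":"array","items":{"type":"array","items":{"type":"number"}}},"grip":{"type":"array","items":{"type":"number"}},"force":{"type":"number"}},"required":["offset","twist","grip"]}

```bash
mkdir -p pics; cat > h.py <<'E'
import numpy as np, cv2
from scipy.spatial.transform import Rotation as R
from workcell import bot, viewer, finder
def cam(n):
    o=bot.get_obs(); p=viewer.camera(n); p['obs']=o; return p
def T(p):
    M=np.eye(4)
    if 'tool_from_camera' in p:
        o=p['obs']; M[:3,:3]=R.from_euler('xyz',o['tcp_rot'],degrees=True).as_matrix() if np.size(o['tcp_rot'])==3 else np.array(o['tcp_rot']); M[:3,3]=o['ee_pos']
        return M@np.array(p['tool_from_camera'])
    a=np.array(p['attitude'],float)
    M[:3,:3]=a if a.shape==(3,3) else R.from_euler('xyz',a,degrees=True).as_matrix()
    M[:3,3]=p['position']; return M
def ray(p,uv):
    f=p['color'].shape[0]/2/np.tan(np.radians(p['vfov']/2))
    d=np.array([(uv[0]-p['cx'])/f,(uv[1]-p['cy'])/f,1.]); M=T(p)
    return M[:3,3],M[:3,:3]@d
def atz(p,uv,z):
    o,d=ray(p,uv); return o+d*(z-o[2])/d[2]
def atd(p,uv):
    u,v=int(round(uv[0])),int(round(uv[1])); w=p['depth'][max(v-2,0):v+3,max(u-2,0):u+3]; w=w[w>0]
    o,d=ray(p,uv); return o+d*np.median(w) if len(w) else None
def save(p,n): cv2.imwrite('pics/'+n,p['color'][:,:,::-1])
E
python3 - <<'E'
from h import *
np.set_printoptions(precision=4,suppress=True)
print(bot.get_obs())
ims=[]
Z=dict(button_top=.134,thumb_stop=.144,lamp_top=.138,stand=0,dish=0,rack=0,beaker=0)
for n in ['top','side','wrist']:
    p=cam(n); ims.append(p['color'])
    print(n,p.get('attitude'),p.get('position'),p['vfov'])
    for t in Z:
        for r in finder.pinpoint(p,t)[:2]:
            print(t,np.round(r['p'],2),np.round(r['position']),'z',atz(p,r['position'],Z[t]),'d',atd(p,r['position']))
cv2.imwrite('pics/a.png',ims[0][:,:,::-1]);cv2.imwrite('pics/b.png',ims[1][:,:,::-1])
E
```

```text
{'time': 0.0, 'q': array([-73.5688,   5.0127,  10.0354,  95.1011,   0.001 ,  90.002 ]), 'qd': array([-0.0382, -0.0729,  0.0184, -0.0738,  0.0042, -0.0393]), 'joint_efforts': array([  0.0005, -52.0382,  46.4809,   0.016 ,   0.0002,   0.    ]), 'ee_pos': array([ 0.1555, -0.5273,  0.2526]), 'tcp_rot': array([-179.9216,   -0.001 ,   16.4292]), 'wrist_force': array([-0.918 , -0.0075,  0.061 ]), 'torque': array([ 0.0098, -0.0014, -0.0072]), 'grasp_force': 0.0, 'opening': 0.08527778532674916}
top [-169.1455   -0.7081  -90.7398] [ 0.3669 -0.0659  1.1308] 43.66899037403289
thumb_stop 0.85 [185. 210.] z [0.5035 0.0573 0.144 ] d [0.5037 0.0575 0.1428]
lamp_top 0.84 [210. 255.] z [0.4122 0.0063 0.138 ] d [0.4121 0.0062 0.1398]
stand 0.57 [190. 210.] z [0.5247 0.0634 0.    ] d [0.5051 0.0474 0.1404]
dish 0.71 [216. 281.] z [0.3581 0.0004 0.    ] d [ 0.3582 -0.0005  0.016 ]
rack 0.65 [248. 152.] z [ 0.6653 -0.0772  0.    ] d [ 0.6503 -0.0766  0.0567]
beaker 0.77 [282. 229.] z [ 0.4768 -0.1553  0.    ] d [ 0.4743 -0.1533  0.0259]
side [-127.6261    1.2469 -174.3647] [0.4943 0.6767 0.6742] 42.30240306857379
button_top 0.45 [282. 226.] z [0.5216 0.0604 0.134 ] d [0.5218 0.0568 0.1308]
thumb_stop 0.73 [293. 219.] z [0.5039 0.0539 0.144 ] d [0.5039 0.0512 0.1417]
lamp_top 0.59 [349. 207.] z [0.4104 0.0092 0.138 ] d [0.4104 0.0095 0.1382]
dish 0.59 [373. 265.] z [0.3534 0.0051 0.    ] d [0.3567 0.0206 0.0156]
rack 0.93 [216. 228.] z [ 0.6626 -0.0757  0.    ] d [ 0.6602 -0.065   0.0096]
beaker 0.56 [306. 208.] z [ 0.4809 -0.1529  0.    ] d [ 0.4814 -0.1267  0.0212]
wrist None None 64.92601392324138
```

View pics/a.png

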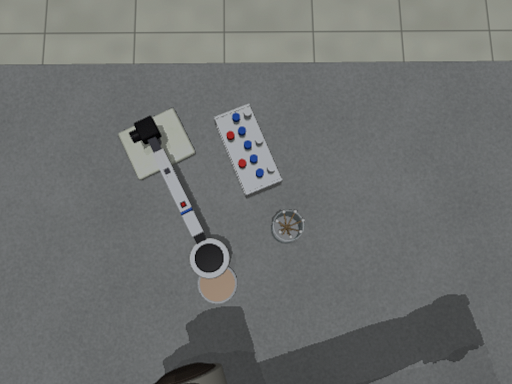

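View pics/b.png

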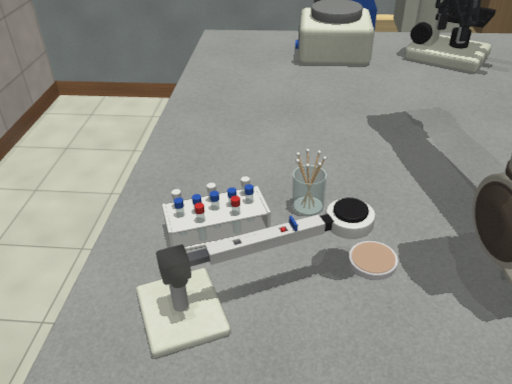

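The top view shows the arm running from the stand (155,140) to the lamp (210,257). The red button is at (183,204), the blue rib at (187,211), and a dark hole at (167,170). The side view agrees. I'll approach with the fingers shut.

Request:
move_arm --offset '[[3.7, -3.3, 0], [3.7, -3.3, 0], [3.7, -3.3, 0], [3.7, -3.3, 0], [3.7, -3.3, 0]]' --twist '[[0, 0, 0], [0, 0, 0], [0, 0, 0], [0, 0, 0], [0, 0, 0]]' --grip '[0, 0, 0, 0, 0]' --force 30

```text
time: 1.7
ee_pos: [0.2869, -0.3152, 0.2534]
tcp_rot: [180.0, -0.0, 16.4]
wrist_force: [1.5, -0.8, 0.7]
opening: 0.0121
grasp_force: 0.0
```

Request:
move_arm --offset '[[3.7, -3.3, 0], [3.7, -3.3, 0], [3.7, -3.3, 0], [3.7, -3.3, 0], [3.7, -3.3, 0]]' --twist '[[0, 0, 0], [0, 0, 0], [0, 0, 0], [0, 0, 0], [0, 0, 0]]' --grip '[0, 0, 0, 0, 0]'

```text
time: 2.2
ee_pos: [0.4178, -0.1044, 0.2536]
tcp_rot: [180.0, -0.1, 16.4]
wrist_force: [0.9, -1.4, 0.1]
opening: 0.0001
grasp_force: 0.0
```

Request:
move_arm --offset '[[3.6, -3.2, 0], [3.6, -3.2, 0], [3.6, -3.2, 0], [0, 0, 0], [0, 0, 0]]' --twist '[[0, 0, 0], [0, 0, 0], [0, 0, 0], [0, 0, -0.08], [0, 0, -0.08]]' --grip '[0, 0, 0, 0, 0]'

```text
time: 2.7
ee_pos: [0.494, 0.0179, 0.2528]
tcp_rot: [-180.0, 0.1, 25.9]
wrist_force: [0.0, 0.0, 0.1]
opening: -0.0003
grasp_force: 0.0
```

```bash
cat > look.py <<'E'
from h import *
import sys
np.set_printoptions(precision=4,suppress=True)
Z=dict(button_top=.134,thumb_stop=.144,lamp_top=.138)
p=cam('wrist'); o=p['obs']; print(o['ee_pos'],o['tcp_rot'],o['wrist_force']); print(T(p)[:3])
for t in Z:
    for r in finder.pinpoint(p,t)[:2]:
        print(t,np.round(r['p'],2),np.round(r['position']),'z',atz(p,r['position'],Z[t]),'d',atd(p,r['position']))
save(p,sys.argv[1])
E
python3 look.py c.png
```

```text
[0.494  0.0179 0.2528] [-179.9751    0.0539   25.9473] [0.0216 0.0046 0.1014]
[[ 0.4359 -0.8613 -0.2612  0.5589]
 [-0.9    -0.4174 -0.1256  0.0503]
 [-0.0009  0.2898 -0.9571  0.3725]]
button_top 0.51 [220. 136.] z [0.5217 0.0636 0.134 ] d [0.5214 0.0637 0.1324]
thumb_stop 0.72 [223. 161.] z [0.5066 0.0536 0.144 ] d [0.5061 0.0536 0.1417]
lamp_top 0.68 [225. 282.] z [0.4055 0.0072 0.138 ] d [0.4989 0.0335 0.2808]
```

View pics/c.png

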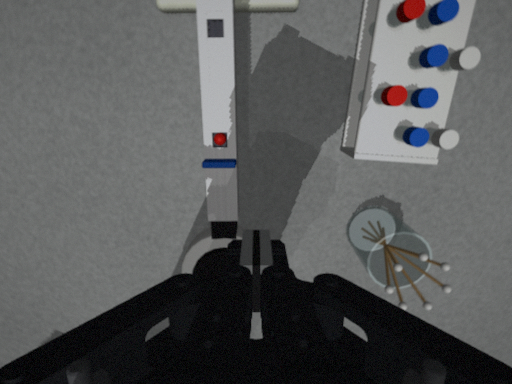

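The wrist view shows the red button at (220,140), the rib's inner upper edge at (219,160) and the next hole at (215,28). The fingertips are near (256,235).

```bash
python3 - <<'E'
from h import *
np.set_printoptions(precision=4,suppress=True)
p=cam('wrist'); c=p['color'].astype(int); o=p['obs']
def cen(m,lo,hi):
    ys,xs=np.nonzero(m); k=(ys>=lo)&(ys<hi)&(xs>190)&(xs<245); return np.array([xs[k].mean(),ys[k].mean()]),k.sum()
b,nb=cen((c[...,0]>100)&(c[...,1]<70)&(c[...,2]<70),120,155)
h,nh=cen(c.sum(2)<200,15,40)
f,nf=cen((c[...,2]>80)&(c[...,0]<60),150,172)
print(b,nb,h,nh,f,nf)
B=atz(p,b,.131);H=atz(p,h,.13);F=atz(p,f,.144)
print(B,H,F,np.linalg.norm(B-H)); a=(B-H)[:2]; print('axis',np.degrees(np.arctan2(-a[1],-a[0])))
y=np.radians(o['tcp_rot'][2]); x=np.array([np.cos(y),np.sin(y)]);yy=np.array([np.sin(y),-np.cos(y)])
for n,P in (('B',B),('H',H),('F',F)):
    d=P[:2]-o['ee_pos'][:2]; print(n,'tool cm',100*d@x,100*d@yy)
E
```

```text
[217.0619 137.6392] 97 [218.0161  25.8971] 311 [216.1786 163.0536] 168
[0.5186 0.0635 0.131 ] [0.5925 0.0945 0.13  ] [0.5026 0.0556 0.144 ] 0.08014029439881927
axis 22.82293800158823
B tool cm 4.298467713822388 -3.189824013571856
H tool cm 12.303403472268803 -2.821488071203815
F tool cm 2.509045203983671 -3.167197159254885
```

Request:
move_arm --offset '[[4.2, -3.2, 0], [0, 0, 4.0], [0, 0, 3.5], [0, 0, 0], [0, 0, 0]]' --twist '[[0, 0, 0], [0, 0, 0], [0, 0, 0], [0, 0, 0], [0, 0, 0]]' --grip '[0, 0, 0, 0, 0]'

```text
time: 3.45
ee_pos: [0.5161, 0.0604, 0.1791]
tcp_rot: [-180.0, 0.0, 25.5]
wrist_force: [0.7, -0.4, 1.8]
opening: -0.0001
grasp_force: 0.0
```

```bash
python3 look.py d.png; python3 -c "
import cv2;i=cv2.imread('pics/d.png');cv2.imwrite('pics/d2.png',cv2.resize(i[80:300,130:390],None,fx=2.5,fy=2.5))"
```

```text
[0.5161 0.0604 0.1791] [-179.992     0.0195   25.5106] [ 0.7029 -0.3838  1.8466]
[[ 0.4291 -0.8646 -0.2615  0.5812]
 [-0.9033 -0.4109 -0.1236  0.0924]
 [-0.0006  0.2892 -0.9573  0.2988]]
button_top 0.79 [256. 218.] z [0.5205 0.0634 0.134 ] d [0.5202 0.0632 0.1331]
lamp_top 0.69 [256. 217.] z [0.5225 0.0646 0.138 ] d [0.5206 0.0637 0.1328]
```

View pics/d2.png

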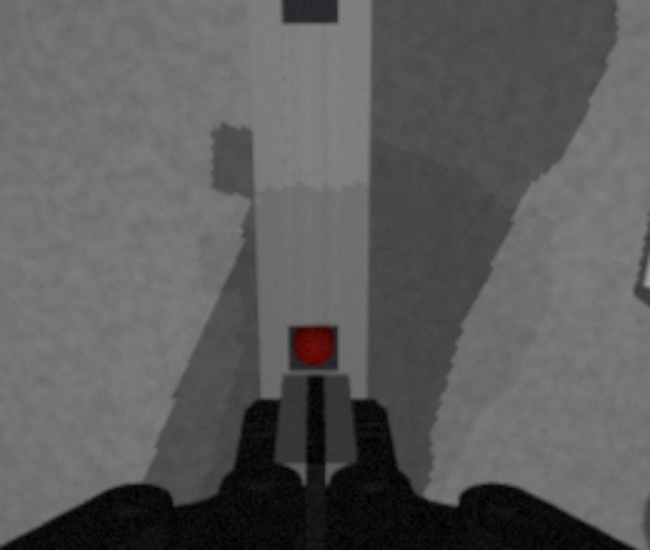

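Well centred across the arm. I'll shift 3.5 mm inward to clear the rib and then descend slowly.

Request:
move_arm --offset '[[0.35, 0, 0.5], [0, 0, 1.0], [0, 0, 0.5], [0, 0, 0], [0, 0, 0]]' --twist '[[0, 0, 0], [0, 0, 0], [0, 0, 0], [0, 0, 0], [0, 0, 0]]' --grip '[0, 0, 0, 0, 0]'

```text
time: 4.15
ee_pos: [0.5193, 0.0623, 0.158]
tcp_rot: [-180.0, 0.0, 25.6]
wrist_force: [-0.4, 0.0, 0.1]
opening: 0.0
grasp_force: 0.0
```

Request:
move_arm --offset '[[0, 0, 0.2], [0, 0, 0.2], [0, 0, 0.0]]' --twist '[[0, 0, 0], [0, 0, 0], [0, 0, 0]]' --grip '[0, 0, 0]'

```text
time: 4.45
ee_pos: [0.5196, 0.0623, 0.1544]
tcp_rot: [180.0, -0.0, 25.6]
wrist_force: [1.2, 0.2, 1.9]
opening: 0.0001
grasp_force: 1.0
```

Request:
move_arm --offset '[[0, 0, 0.1], [0, 0, 0.1], [0, 0, 0.0]]' --twist '[[0, 0, 0], [0, 0, 0], [0, 0, 0]]' --grip '[0, 0, 0]'

```text
time: 4.75
ee_pos: [0.5196, 0.0624, 0.1524]
tcp_rot: [180.0, -0.0, 25.6]
wrist_force: [0.9, -0.4, 2.4]
opening: 0.0002
grasp_force: 1.4
```

Request:
move_arm --offset '[[0, 0, 0.1], [0, 0, 0.0]]' --twist '[[0, 0, 0], [0, 0, 0]]' --grip '[0, 0]'

```text
time: 4.95
ee_pos: [0.5197, 0.0623, 0.152]
tcp_rot: [180.0, -0.1, 25.6]
wrist_force: [-1.5, -0.5, 7.3]
opening: -0.0002
grasp_force: 3.6
```

The force jumped to 7 N, so the fingertip is on the tube and the button is level. Pushing outward now.

Request:
move_arm --offset '[[-0.15, 0, 0], [-0.15, 0, 0], [-0.1, 0, 0]]' --twist '[[0, 0, 0], [0, 0, 0], [0, 0, 0]]' --grip '[0, 0, 0]'

```text
time: 5.25
ee_pos: [0.5166, 0.0608, 0.1521]
tcp_rot: [180.0, -0.1, 25.6]
wrist_force: [3.1, 1.6, 5.8]
opening: 0.0001
grasp_force: 2.6
```

Request:
move_arm --offset '[[-0.1, 0, 0], [-0.1, 0, 0]]' --twist '[[0, 0, 0], [0, 0, 0]]' --grip '[0, 0]'

```text
time: 5.45
ee_pos: [0.5151, 0.06, 0.152]
tcp_rot: [180.0, -0.2, 25.6]
wrist_force: [5.0, 2.1, 5.3]
opening: 0.0001
grasp_force: 3.9
```

Request:
move_arm --offset '[[-0.1, 0, 0], [-0.1, 0, 0]]' --twist '[[0, 0, 0], [0, 0, 0]]' --grip '[0, 0]'

```text
time: 5.65
ee_pos: [0.5134, 0.0592, 0.1521]
tcp_rot: [180.0, -0.2, 25.6]
wrist_force: [7.0, 3.4, 5.1]
opening: -0.0001
grasp_force: 4.4
```

Request:
move_arm --offset '[[-0.1, 0, 0], [-0.1, 0, 0]]' --twist '[[0, 0, 0], [0, 0, 0]]' --grip '[0, 0]'

```text
time: 5.85
ee_pos: [0.5118, 0.0584, 0.152]
tcp_rot: [180.0, -0.2, 25.6]
wrist_force: [6.5, 2.5, 4.2]
opening: -0.0001
grasp_force: 4.3
```

Request:
move_arm --offset '[[-0.1, 0, 0], [-0.1, 0, 0], [-0.1, 0, 0]]' --twist '[[0, 0, 0], [0, 0, 0], [0, 0, 0]]' --grip '[0, 0, 0]'

```text
time: 6.15
ee_pos: [0.5087, 0.0569, 0.152]
tcp_rot: [180.0, -0.2, 25.6]
wrist_force: [4.5, 2.5, 4.6]
opening: 0.0
grasp_force: 4.1
```

```bash
python3 look.py e.png; python3 -c "
import cv2;i=cv2.imread('pics/e.png');cv2.imwrite('pics/e2.png',cv2.resize(i[80:300,130:390],None,fx=2.5,fy=2.5))"
```

```text
[0.5087 0.0569 0.152 ] [179.9669  -0.1525  25.6084] [4.4853 2.4501 4.5762]
[[ 0.4306 -0.8648 -0.2584  0.5734]
 [-0.9025 -0.4125 -0.1234  0.089 ]
 [ 0.0002  0.2863 -0.9581  0.272 ]]
```

View pics/e2.png

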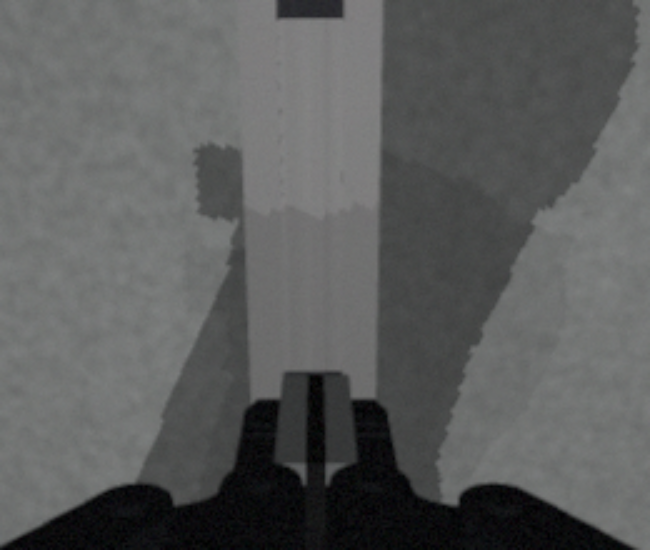

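The button is out of sight under the wall, the finger is against the rib, and the wedging force has dropped. I'll ease the pressure and draw the tube out.

Request:
move_arm --offset '[[-0.2, 0, -0.1], [-0.3, 0, -0.1], [-0.3, 0, 0], [-0.3, 0, 0], [-0.3, 0, 0]]' --twist '[[0, 0, 0], [0, 0, 0], [0, 0, 0], [0, 0, 0], [0, 0, 0]]' --grip '[0, 0, 0, 0, 0]'

```text
time: 6.85
ee_pos: [0.4954, 0.0508, 0.1528]
tcp_rot: [-180.0, -0.0, 25.6]
wrist_force: [5.0, 1.3, -1.4]
opening: 0.0001
grasp_force: 2.7
```

Request:
move_arm --offset '[[-0.3, 0, 0], [-0.3, 0, 0], [-0.3, 0, 0], [-0.3, 0, 0], [-0.3, 0, 0]]' --twist '[[0, 0, 0], [0, 0, 0], [0, 0, 0], [0, 0, 0], [0, 0, 0]]' --grip '[0, 0, 0, 0, 0]'

```text
time: 7.35
ee_pos: [0.4819, 0.0442, 0.1528]
tcp_rot: [-180.0, -0.0, 25.6]
wrist_force: [4.8, 2.0, -2.3]
opening: -0.0002
grasp_force: 2.7
```

Request:
move_arm --offset '[[-0.2, 0, 0], [-0.2, 0, 0], [-0.2, 0, 0], [-0.2, 0, 0], [-0.2, 0, 0]]' --twist '[[0, 0, 0], [0, 0, 0], [0, 0, 0], [0, 0, 0], [0, 0, 0]]' --grip '[0, 0, 0, 0, 0]'

```text
time: 7.85
ee_pos: [0.4729, 0.0398, 0.1528]
tcp_rot: [180.0, -0.0, 25.6]
wrist_force: [5.9, 0.3, -2.7]
opening: -0.0002
grasp_force: 2.7
```

Request:
move_arm --offset '[[-0.2, 0, 0], [-0.2, 0, 0], [-0.2, 0, 0]]' --twist '[[0, 0, 0], [0, 0, 0], [0, 0, 0]]' --grip '[0, 0, 0]'

```text
time: 8.15
ee_pos: [0.4675, 0.0372, 0.1528]
tcp_rot: [180.0, -0.0, 25.6]
wrist_force: [5.3, 0.6, -2.1]
opening: -0.0003
grasp_force: 2.7
```

```bash
python3 look.py f.png
```

```text
[0.4675 0.0372 0.1528] [179.9883  -0.0234  25.6003] [ 5.2836  0.618  -2.1231]
[[ 0.4305 -0.8642 -0.2605  0.5324]
 [-0.9026 -0.4122 -0.124   0.0693]
 [-0.0002  0.2885 -0.9575  0.2726]]
```

View pics/f.png

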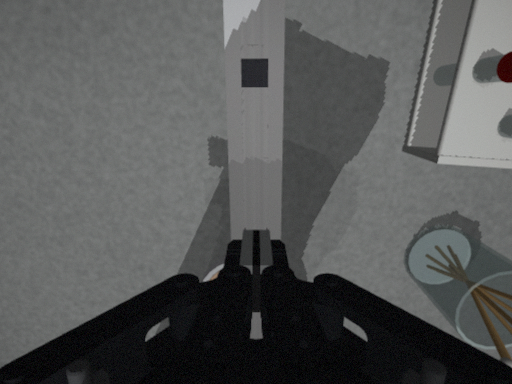

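The hole is at (255,73), with no red in it yet. I'll compute how far it has left to go.

```bash
python3 - <<'E'
from h import *
p=cam('wrist'); H=atz(p,(255,73),.13); B=np.array([.5207,.0635]); print(H,np.linalg.norm(H[:2]-B)*1000)
E
```

```text
[0.54174524 0.07437943 0.13      ] 23.691016697102786
```

Request:
move_arm --offset '[[-0.2, 0, 0], [-0.2, 0, 0], [-0.2, 0, 0], [-0.2, 0, 0]]' --twist '[[0, 0, 0], [0, 0, 0], [0, 0, 0], [0, 0, 0]]' --grip '[0, 0, 0, 0]'

```text
time: 8.8
ee_pos: [0.4601, 0.0339, 0.1531]
tcp_rot: [-180.0, -0.0, 25.6]
wrist_force: [4.9, 2.3, -3.0]
opening: 0.0
grasp_force: 2.7
```

Request:
move_arm --offset '[[-0.2, 0, 0], [-0.2, 0, 0], [-0.2, 0, 0], [-0.2, 0, 0]]' --twist '[[0, 0, 0], [0, 0, 0], [0, 0, 0], [0, 0, 0]]' --grip '[0, 0, 0, 0]'

```text
time: 9.2
ee_pos: [0.4529, 0.0304, 0.1531]
tcp_rot: [-180.0, -0.0, 25.6]
wrist_force: [5.8, 1.1, -2.2]
opening: 0.0003
grasp_force: 2.7
```

Request:
move_arm --offset '[[-0.1, 0, 0], [-0.1, 0, 0], [-0.1, 0, 0]]' --twist '[[0, 0, 0], [0, 0, 0], [0, 0, 0]]' --grip '[0, 0, 0]'

```text
time: 9.5
ee_pos: [0.4502, 0.0291, 0.1532]
tcp_rot: [-180.0, -0.0, 25.6]
wrist_force: [5.7, 1.5, -3.5]
opening: 0.0003
grasp_force: 2.5
```

Request:
move_arm --offset '[[-0.1, 0, 0], [-0.1, 0, 0]]' --twist '[[0, 0, 0], [0, 0, 0]]' --grip '[0, 0]'

```text
time: 9.7
ee_pos: [0.4482, 0.0282, 0.1532]
tcp_rot: [-180.0, 0.0, 25.6]
wrist_force: [3.3, 1.2, -1.6]
opening: -0.0
grasp_force: 1.9
```

Request:
move_arm --offset '[[-0.1, 0, 0]]' --twist '[[0, 0, 0]]' --grip '[0]'

```text
time: 9.8
ee_pos: [0.4471, 0.0277, 0.1532]
tcp_rot: [-180.0, 0.0, 25.6]
wrist_force: [3.2, 0.4, -2.2]
opening: -0.0003
grasp_force: 1.5
```

Request:
move_arm --offset '[[-0.1, 0, 0]]' --twist '[[0, 0, 0]]' --grip '[0]'

```text
time: 9.9
ee_pos: [0.4462, 0.0272, 0.1532]
tcp_rot: [-180.0, 0.0, 25.6]
wrist_force: [2.2, 0.4, -1.5]
opening: -0.0002
grasp_force: 1.2
```

```bash
python3 look.py g.png; python3 -c "
import cv2;i=cv2.imread('pics/g.png');cv2.imwrite('pics/g2.png',cv2.resize(i[40:260,130:390],None,fx=2.5,fy=2.5))"
```

```text
[0.4462 0.0272 0.1532] [-179.9916    0.0274   25.5973] [ 2.1979  0.3802 -1.4997]
[[ 0.4304 -0.8639 -0.2614  0.5112]
 [-0.9026 -0.4122 -0.1241  0.0593]
 [-0.0006  0.2893 -0.9572  0.273 ]]
button_top 0.62 [258.  76.] z [0.5201 0.0626 0.134 ] d [0.5204 0.0627 0.1293]
```

View pics/g2.png

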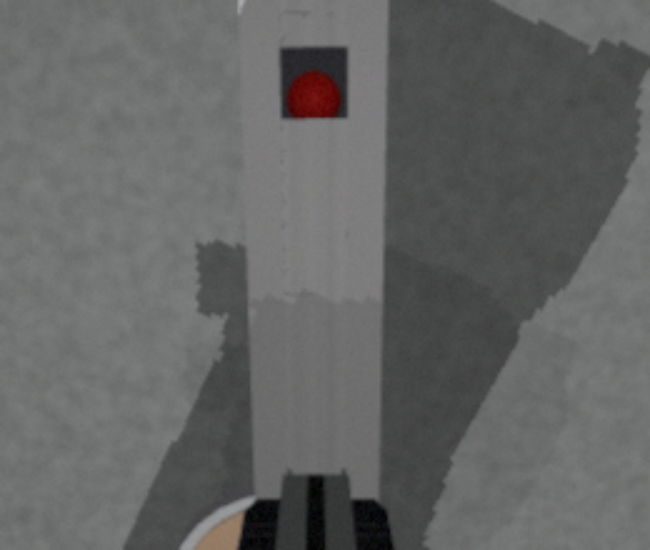

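The red crown is rising into the hole at about (256,78) in the full picture, still against the hole's outer edge. A few more millimetres to go.

Request:
move_arm --offset '[[-0.1, 0, 0], [-0.1, 0, 0]]' --twist '[[0, 0, 0], [0, 0, 0]]' --grip '[0, 0]'

```text
time: 10.3
ee_pos: [0.4448, 0.0265, 0.1533]
tcp_rot: [-180.0, -0.0, 25.6]
wrist_force: [2.8, 2.2, -0.8]
opening: 0.0001
grasp_force: 1.7
```

Request:
move_arm --offset '[[-0.1, 0, 0]]' --twist '[[0, 0, 0]]' --grip '[0]'

```text
time: 10.4
ee_pos: [0.4439, 0.0261, 0.1533]
tcp_rot: [-180.0, -0.0, 25.6]
wrist_force: [3.9, 1.6, 0.4]
opening: 0.0
grasp_force: 1.8
```

```bash
python3 look.py k.png; python3 -c "
import cv2;i=cv2.imread('pics/k.png');cv2.imwrite('pics/k2.png',cv2.resize(i[40:200,180:340],None,fx=3,fy=3))"
```

```text
[0.4439 0.0261 0.1533] [-179.9945   -0.0413   25.6097] [3.9308 1.588  0.4156]
[[ 0.4306 -0.8642 -0.2603  0.5089]
 [-0.9025 -0.4125 -0.1237  0.0582]
 [-0.0005  0.2882 -0.9576  0.2731]]
button_top 0.77 [256.  70.] z [0.5199 0.0634 0.134 ] d [0.5199 0.0634 0.1331]
lamp_top 0.48 [255.  69.] z [0.5197 0.0637 0.138 ] d [0.5201 0.0639 0.1329]
```

View pics/k2.png

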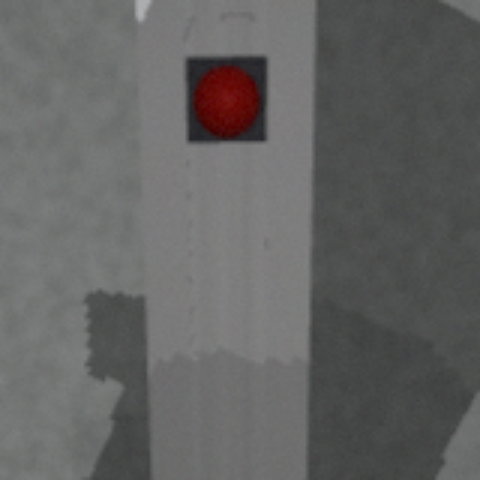

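The crown is fully up in the middle of the next hole at (256,74), about 133 mm high. A gentle 1 mm nudge will confirm the hard stop.

Request:
move_arm --offset '[[-0.1, 0, 0], [-0.05, 0, 0]]' --twist '[[0, 0, 0], [0, 0, 0]]' --grip '[0, 0]'

```text
time: 10.8
ee_pos: [0.4425, 0.0254, 0.1534]
tcp_rot: [-180.0, -0.0, 25.6]
wrist_force: [5.4, 2.7, -1.6]
opening: 0.0002
grasp_force: 2.8
```

Request:
move_arm --offset '[[-0.1, 0, 0], [0, 0, 0]]' --twist '[[0, 0, 0], [0, 0, 0]]' --grip '[0, 0]'

```text
time: 11.0
ee_pos: [0.4421, 0.0253, 0.1534]
tcp_rot: [-180.0, -0.1, 25.6]
wrist_force: [6.8, 4.5, -3.4]
opening: 0.0002
grasp_force: 4.0
```

The tube moved 0.4 mm for 1 mm commanded and the force rose to 8 N, so the stop is there. Backing off and rising.

Request:
move_arm --offset '[[0.3, 0, 0], [0.2, 0, -0.5], [0, 0, -3.0], [0, 0, -5.0], [0, 0, 0]]' --twist '[[0, 0, 0], [0, 0, 0], [0, 0, 0], [0, 0, 0], [0, 0, 0]]' --grip '[0, 0, 0, 0, 0]'

```text
time: 11.5
ee_pos: [0.4473, 0.027, 0.2445]
tcp_rot: [179.8, -0.4, 25.6]
wrist_force: [0.0, 0.1, -0.2]
opening: -0.0
grasp_force: 0.0
```

```bash
python3 look.py l.png; python3 - <<'E'
from h import *
p=cam('top')
for t,z in dict(dish=0,rack=0,beaker=0,lamp_top=.138).items():
    for r in finder.pinpoint(p,t)[:1]: print(t,atz(p,r['position'],z))
E
```

```text
[0.4473 0.027  0.2445] [179.8212  -0.3779  25.5944] [ 0.0168  0.1037 -0.2365]
[[ 0.4304 -0.8662 -0.254   0.5114]
 [-0.9027 -0.4121 -0.1239  0.0591]
 [ 0.0027  0.2826 -0.9592  0.3647]]
button_top 0.48 [254.  87.] z [0.5199 0.0641 0.134 ] d [0.5199 0.0642 0.133 ]
thumb_stop 0.68 [257. 221.] z [0.4302 0.0191 0.144 ] d [0.43   0.019  0.1434]
lamp_top 0.63 [258. 328.] z [ 0.335  -0.0276  0.138 ] d [ 0.3342 -0.028   0.137 ]
lamp_top 0.33 [400. 207.] z [ 0.4881 -0.0802  0.138 ] d [ 0.4804 -0.1261  0.0633]
dish [ 0.3320455  -0.02212651  0.        ]
rack [ 6.58211471e-01 -8.27035432e-02  2.22044605e-16]
beaker [ 0.47042319 -0.15326089  0.        ]
lamp_top [ 0.33354098 -0.02766186  0.138     ]
```

View pics/l.png

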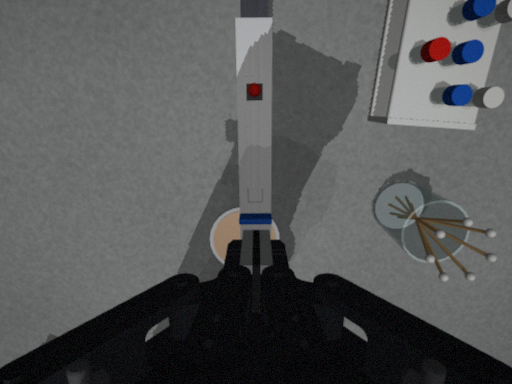

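The picture shows the red button up in the second hole at (254,90) and the rib at (256,218). Dish, rack and beaker are standing, and the robot is clear with zero force. Handing in.

```bash
python3 -c "
from workcell import bot; print(bot.job_done())"
```

```text
the job is handed in; nothing more can be done
None
```

The lamp's outer tube is drawn out about 83 mm and caught, with the button up in the next hole and a hard stop felt there; the robot is clear of the arm, it touched none of the dish, rack or beaker, and the job was handed in after about 12 s.

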